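# Find the full salt tin and hold it over the funnel

### The arm

A 6-joint arm with a two-finger parallel gripper is mounted at the origin on the work surface. World frame = base frame: x ahead of the robot, y to its left, z up, the work surface at z = 0. Lengths are in m, angles in degrees, forces in N, time in s.
With the tool pointing down it reaches from about 0.35 to 0.875 m from the base axis. Payload 4.2 kg.
Tool frame: the origin (TCP) lies midway between the tips of the shut fingers; the grasp point (between the pads) lies r.pinch_z behind it (r.pinch_z is the distance from the TCP to the grasp point, in m); z points along the fingers, y is the direction in which the jaws open and shut (so a half turn about z gives the same grasp; the last joint's range is limited). The gripper opens to 87 mm and grips with 3 to 60 N. Pads are 19 mm wide; open, the fingers measure 117 mm over their backs; the gripper's body (75 mm by 190 mm) begins 51 mm behind the grasp point.
Start: joints at [14.817, 22.042, 0.453, 0, -68.411, -14.817], TCP at [0.625, 0, 0.223] pointing down, gripper open.
Joint ranges: [-179.83, 179.83], [-69.29, 118.12], [-61.27, 80.66], [-181.25, 117.63], [-171.15, -9.14], [-177.46, 177.46]. Speed limits (degrees/s): [159.86, 159.86, 180, 180, 180, 180].

### API

Orientations are given as a 3x3 rotation matrix whose columns are the frame's x, y, z axes.
In Python, from station import r gives the robot as it stands. The module is installed in compiled form; this text tells all that it offers.
- The arm moves only by the tool play_rows, never from a script. Its argument "deltas" is a list of rows, each a list of 7 numbers: the shift along the tool's x, y, z in units of 25 mm (1.0 is 25 mm), then the turn, a rotation vector about the tool's x, y, z in units of 5 degrees (1.0 is 5 degrees), then the finger opening in mm, from 0 to 87. In form: [[tx, ty, tz, wx, wy, wz, fingers], ...]. A call has 1 to 12 rows; each row is the pose to reach, as a shift and turn from the pose commanded when the call began, along the tool's axes at that moment; what a row does not reach only later rows make up. A row lasts 1/10 s, in which the tool goes at most 50 mm and 8.59 degrees, less where a joint would pass 70% of its speed; a pose out of reach is approached as far as the arm can. A call with a gripper value outside its range is refused whole. The fingers move at their own pace and stop on an object; the grip force is fixed at half the most. Time passes only in rows, so rows that repeat a pose let the fingers close. It gives the time, the measured TCP pose, the force and the opening at its end, in the units of the state.
- r.sense(): the state, without advancing time (a new reading comes with each control period).
- r.capture(name): name is "scene" or "side" or "wrist"; returns a dict with "pixels" (400x640x3 uint8, red, green, blue), "camera_matrix" (3x3 intrinsics, pixels), "R" (3x3) and "t" (3): a world point X has camera coordinates R X + t; the wrist camera has in their place "T_tool_cam" (4x4, takes a point from camera to tool coordinates, whose origin is the TCP and whose axes are the flange's). Camera axes: x right, y down, z forward; pixel columns grow to the right and rows downward; lengths in m; the calibration is good to about 2 mm. A picture is of the moment at which its call begins: read the wrist's pose just before it. There is no depth.
- r.finish_job(): hands the job in, once; it reports no verdict.
Trained networks look in the newest picture that a camera, given by its name, has taken for a name from the list of things; names that differ only in an ending like _2 or _b are one class to them, and where a whole thing is asked for, a point or a joint stands for the part that bears it (a point fixed in the world has none). Each returns a list of dicts, best first, with "score" (0 to 1); they miss things now and then, are a little off and sometimes report something else, mostly with a low value. They report only what shows in the picture. A call takes as long as a camera call. They do not tell look-alikes from the thing itself.
- r.spot_in(camera, target): "centre" ([x, y, z] in m, in world coordinates, good to about 4 mm: the middle of the surface that is visible of it).
- r.cut_out(camera, target): "region" (400x640 bool, what is visible of it).
The state is a dict: "time_s": time; "joints": joint angles; "joint_velocities": joint speeds; "effort": joint torques, N m; "tcp_pos": TCP position; "ee_rot": TCP orientation; "wrist_force": force on the tool from outside, world axes, zero at the start; "moment": the same for the moment, N m; "gripper_width": opening from 0.0 (shut) to 1.0 (fully open).
Only numpy, scipy, OpenCV 4.12 (cv2) and the standard library are available. Lean on these libraries where they do the work, as an engineer would, in place of code of your own. Each camera call takes 0.05 s, during which the arm holds its last target.

### The job

Get ready to refill the shaker jar: first pull the wooden stick out of the blue funnel and leave it standing in the enamel mug (it may lean on the rim). Then heft the three identical tins, and finish while holding the heaviest one upright in the air, clear above the middle of the funnel; leave the two lighter tins standing on the worktop and disturb nothing else.

Things in the scene. Friction and masses are not known exactly. Their poses are not given: they have to be found in the camera images.
- stick_mid (a point): Round beech stick with a red top end, 14 mm diameter, 180 mm long, 30 g. It starts standing loosely in the funnel's 17 mm bore, foot on the jar's inner floor (6 mm above the worktop), leaning at most about 0.12 rad, with its upper 85 mm or so free above the funnel mouth. The point is the middle of its length; z runs along it to the red top end, 90 mm away.
- stick_foot (a point): Centre of the stick's lower (plain) end face, 90 mm from its middle along -z.
- mug: White enamel mug, loose, 0.35 kg, standing upright: 85 mm tall, outer radius 36 mm at the rim, wall 3 mm, inner floor about 5 mm up, open at the top; side handle towards its +y. Origin: centre of its underside.
- funnel_mouth (a point): Centre of the blue funnel's open top, 102 mm above the worktop; mouth radius 40 mm. The funnel sits firmly in a glass jar (outer radius 34 mm, 76 mm tall, loose, 0.6 kg with the funnel); its straight spout (17 mm bore) starts 52 mm below the mouth and is 38 mm long.
- tin_a_mid (a point): Round closed tin with a steel lid, green with a cream band, 58 mm diameter, 95 mm tall, standing upright on the worktop; one of three that look the same but differ in weight (the heaviest weighs 0.4 to 0.48 kg, each of the others at most about 0.22 kg; which is which changes). The point is its centre, half-way up; z is its axis.
- tin_b_mid (a point): Round closed tin with a steel lid, green with a cream band, 58 mm diameter, 95 mm tall, standing upright on the worktop; one of three that look the same but differ in weight (the heaviest weighs 0.4 to 0.48 kg, each of the others at most about 0.22 kg; which is which changes). The point is its centre, half-way up; z is its axis.
- tin_c_mid (a point): Round closed tin with a steel lid, green with a cream band, 58 mm diameter, 95 mm tall, standing upright on the worktop; one of three that look the same but differ in weight (the heaviest weighs 0.4 to 0.48 kg, each of the others at most about 0.22 kg; which is which changes). The point is its centre, half-way up; z is its axis.
- trivet: Bystander: flat round wooden trivet, radius 85 mm, 12 mm thick. Origin: centre of its underside.
- shaker_1_mid (a point): Bystander: empty glass shaker with a steel cap, 44 mm diameter, 86 mm tall. The point is half-way up.
- shaker_2_mid (a point): Bystander: a second shaker, the same.
- timer: Bystander: round yellow kitchen timer, radius 32 mm, 51 mm tall. Origin: centre of its underside.
There are look-alikes about, which are no part of the job. What is shaped like the mug but purple or yellow is not meant.

How it is judged:
By the outcome, as a careful person would: the job done as asked, in the order asked, and still so for the second after the job is handed in, while the arm keeps its last pose, push and grip.
It also fails if it takes over 72 s, if anything falls off the work surface, if the arm or the gripper's body presses on something with over 40 N, if the wrist force passes 120 N, or if a joint passes its speed limit or range.

## Working session

There is one attempt and no reset: what is moved stays moved. The work goes in short steps, Python scripts to look and compute and a tool call to move; the robot and the scene stay as the last step left them, time stands still between calls to the robot, and variables do not carry over. Pictures are saved under pics/ and viewed, and the job is handed in when it is done.

Besides the shell and the picture viewer there is one more tool, called after ">>>" as name(argument=value, ...), one argument or row to a line, values as JSON. play_rows: Moves the arm, as the interface text tells. Its arguments: {"type":"object","properties":{"deltas":{"type":"array","items":{"type":"array","items":{"type":"number"}}}},"required":["deltas"]}

```bash
mkdir -p pics; python3 - <<'E'
from station import r
import cv2,numpy as np
s=r.sense(); print({k:np.round(v,3).tolist() for k,v in s.items()}, r.pinch_z)
for c in ["scene","side"]:
    p=r.capture(c); cv2.imwrite(f"pics/{c}0.png",p["pixels"][:,:,::-1])
    print(c,p["camera_matrix"].tolist(),np.round(p["R"],4).tolist(),np.round(p["t"],4).tolist())
    for n in ["stick_mid","stick_foot","mug","funnel_mouth","tin_a_mid","trivet","shaker_1_mid","timer"]:
        for d in r.spot_in(c,n): print(c,n,round(d["score"],2),np.round(d["centre"],3).tolist())
E
```

```text
{'time_s': 0.0, 'joints': [14.816, 22.091, 0.378, -0.029, -68.411, -14.817], 'joint_velocities': [0.043, 0.069, -0.009, 0.026, -0.15, 0.091], 'effort': [0.001, -39.066, 18.74, 4.22, 0.011, -0.0], 'tcp_pos': [0.624, 0.0, 0.221], 'ee_rot': [[-0.0, -1.0, -0.002], [-1.0, 0.0, -0.0], [0.0, 0.002, -1.0]], 'wrist_force': [-0.156, 0.388, -0.415], 'moment': [0.0, -0.017, 0.004], 'gripper_width': 1.0} 0.0187
scene [[420.1386695734989, 0.0, 310.3379563605631], [0.0, 420.1386695734989, 200.34434850257475], [0.0, 0.0, 1.0]] [[-0.1145, 0.9934, 0.0062], [0.7081, 0.086, -0.7008], [-0.6968, -0.0759, -0.7133]] [0.0674, -0.3069, 1.5855]
scene stick_mid 0.72 [0.561, -0.074, 0.134]
scene stick_foot 0.64 [0.562, -0.072, 0.13]
scene mug 0.91 [0.334, -0.302, 0.054]
scene mug 0.78 [0.477, -0.34, 0.055]
scene mug 0.69 [0.739, 0.053, 0.035]
scene mug 0.65 [0.561, -0.074, 0.131]
scene mug 0.6 [0.46, -0.219, 0.053]
scene funnel_mouth 0.56 [0.573, -0.067, 0.071]
scene tin_a_mid 0.89 [0.507, 0.211, 0.076]
scene tin_a_mid 0.29 [0.561, -0.073, 0.132]
scene trivet 0.61 [0.728, 0.209, 0.011]
scene shaker_1_mid 0.69 [0.75, -0.145, 0.066]
scene timer 0.96 [0.735, 0.053, 0.03]
side [[458.7200383461299, 0.0, 321.3595994875835], [0.0, 458.7200383461299, 195.6934052605184], [0.0, 0.0, 1.0]] [[0.9826, -0.1859, 0.0048], [-0.1114, -0.6089, -0.7854], [0.1489, 0.7712, -0.619]] [-0.5139, 0.1323, 0.9559]
side stick_mid 0.72 [0.554, -0.078, 0.138]
side stick_foot 0.62 [0.551, -0.08, 0.139]
side mug 0.96 [0.443, -0.236, 0.051]
side mug 0.85 [0.456, -0.352, 0.053]
side mug 0.73 [0.318, -0.303, 0.051]
side funnel_mouth 0.6 [0.549, -0.092, 0.07]
side tin_a_mid 0.92 [0.488, 0.192, 0.064]
side trivet 0.58 [0.721, 0.199, 0.017]
side shaker_1_mid 0.66 [0.548, 0.305, 0.065]
side shaker_1_mid 0.56 [0.733, -0.162, 0.056]
side timer 0.59 [0.718, 0.034, 0.029]
```

View pics/scene0.png

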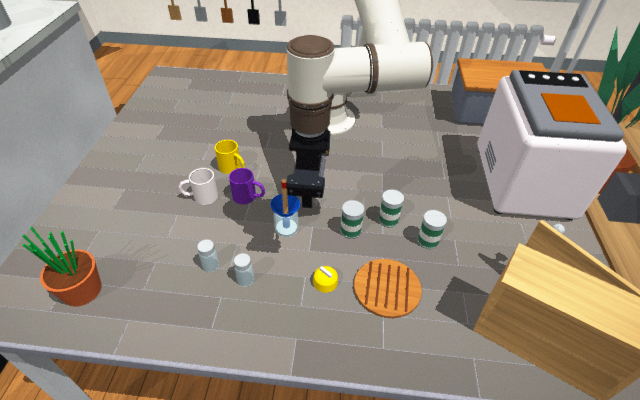

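View pics/side0.png

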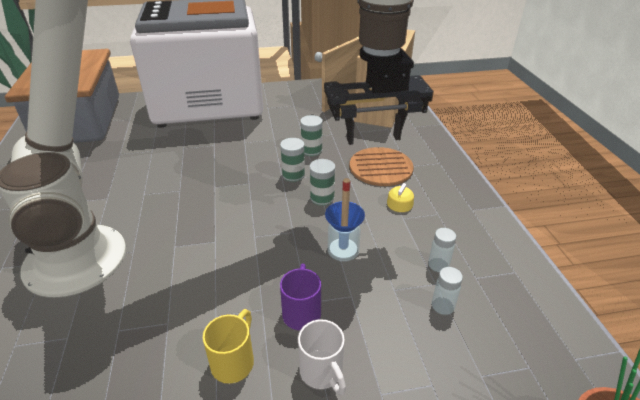

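```bash
python3 - <<'E'
import cv2,numpy as np
a=cv2.imread("pics/scene0.png");b=cv2.imread("pics/side0.png")
def crop(im,x0,y0,w,h,f,n):
    c=cv2.resize(im[y0:y0+h,x0:x0+w],None,fx=f,fy=f,interpolation=cv2.INTER_CUBIC)
    for x in range((x0+9)//10*10,x0+w,10):
        cv2.line(c,((x-x0)*f,0),((x-x0)*f,6 if x%50 else 20),(0,255,255),2)
    for y in range((y0+9)//10*10,y0+h,10):
        cv2.line(c,(0,(y-y0)*f),(6 if y%50 else 20,(y-y0)*f),(0,255,255),2)
    cv2.imwrite(n,c)
crop(a,260,170,190,90,4,"pics/s1.png")
crop(a,180,130,130,110,5,"pics/s2.png")
crop(b,270,100,130,170,3,"pics/d1.png")
crop(b,270,260,110,140,4,"pics/d2.png")
E
```

```text
(no output)
```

View pics/s1.png

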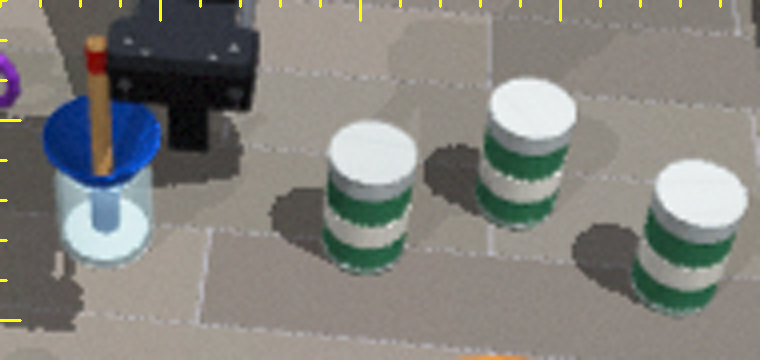

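View pics/s2.png

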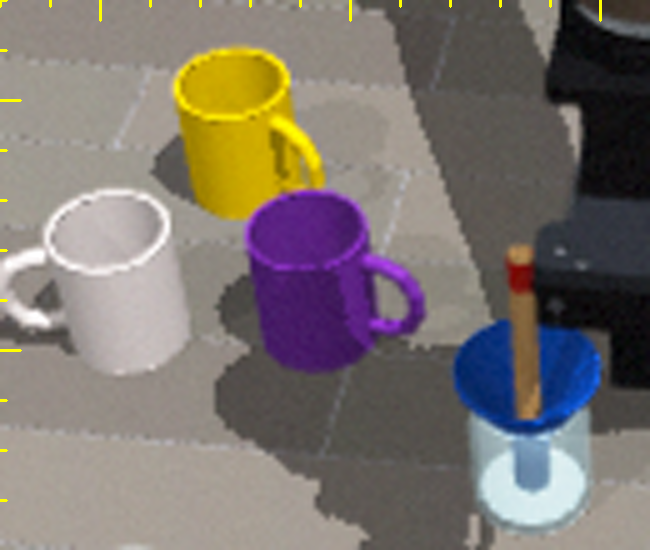

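View pics/d1.png

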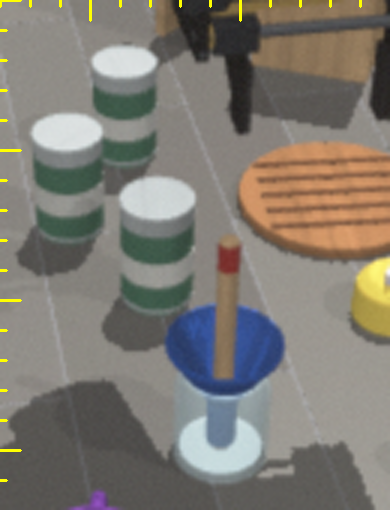

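View pics/d2.png

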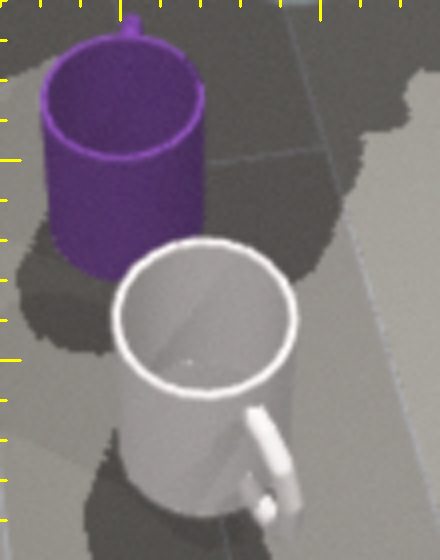

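```bash
cat > h.py <<'E'
import numpy as np, cv2
K1=np.array([[420.1386695734989,0,310.3379563605631],[0,420.1386695734989,200.34434850257475],[0,0,1]])
K2=np.array([[458.7200383461299,0,321.3595994875835],[0,458.7200383461299,195.6934052605184],[0,0,1]])
R1=np.array([[-0.1145,0.9934,0.0062],[0.7081,0.086,-0.7008],[-0.6968,-0.0759,-0.7133]]);t1=np.array([0.0674,-0.3069,1.5855])
R2=np.array([[0.9826,-0.1859,0.0048],[-0.1114,-0.6089,-0.7854],[0.1489,0.7712,-0.619]]);t2=np.array([-0.5139,0.1323,0.9559])
def ray(K,R,t,p):
    return -R.T@t, R.T@np.linalg.solve(K,[p[0],p[1],1])
def plane(c,p,z):
    o,d=ray(*((K1,R1,t1) if c==1 else (K2,R2,t2)),p); return o+d*(z-o[2])/d[2]
def tri(p,q):
    X=cv2.triangulatePoints(K1@np.c_[R1,t1],K2@np.c_[R2,t2],np.array(p,float),np.array(q,float))[:,0]; return X[:3]/X[3]
E
python3 - <<'E'
from h import *
np.set_printoptions(precision=4,suppress=True)
for n,p,q,z in [("top",(283.8,180),(346.7,180.3),.185),("funnel",(285.5,205.3),(345.3,216.8),.102),("T1",(353,208.3),(322.7,166.3),.095),("T2",(393.3,197),(292.3,144),.095),("T3",(435,218.5),(311.3,120.7),.095),("mug",(201.7,176),(321.4,339.4),.085)]:
    print(n,tri(p,q),plane(1,p,z),plane(2,q,z))
print(plane(1,(225,172),.085),plane(2,(300,288),.085))
E
```

```text
top [ 0.5554 -0.0745  0.1859] [ 0.552  -0.0737  0.185 ] [ 0.5566 -0.0754  0.185 ]
funnel [ 0.5564 -0.0734  0.0939] [ 0.5617 -0.0708  0.102 ] [ 0.5549 -0.0846  0.102 ]
T1 [0.5455 0.109  0.0944] [0.5443 0.1098 0.095 ] [0.5459 0.1065 0.095 ]
T2 [0.4895 0.2178 0.0947] [0.4878 0.2186 0.095 ] [0.4901 0.2154 0.095 ]
T3 [0.5561 0.3254 0.0944] [0.5553 0.326  0.095 ] [0.5563 0.323  0.095 ]
mug [ 0.4574 -0.3381  0.0829] [ 0.4576 -0.3362  0.085 ] [ 0.4582 -0.3408  0.085 ]
[ 0.4321 -0.273   0.085 ] [ 0.441  -0.2337  0.085 ]
```

>>> play_rows(
  deltas=[
    [1.0,0.9,0,0,0,0,87],
    [2.0,1.9,0,0,0,0,87],
    [3.0,2.8,0,0,0,0,87],
    [3.0,2.8,0,0,0,0,87],
    [3.0,2.8,0,0,0,0,87],
  ],
)

```text
time_s: 1.4
tcp_pos: [0.555, -0.0754, 0.2231]
ee_rot: [[-0.001, -1.0, 0.001], [-1.0, 0.001, 0.0], [-0.0, -0.001, -1.0]]
wrist_force: [-0.3, 0.3, 0.7]
gripper_width: 0.999
```

```bash
python3 - <<'E'
from station import r
import cv2,numpy as np
np.set_printoptions(precision=4,suppress=True)
s=r.sense(); print(s["tcp_pos"],s["ee_rot"])
p=r.capture("wrist"); cv2.imwrite("pics/w1.png",p["pixels"][:,:,::-1]); print(p["T_tool_cam"],p["camera_matrix"])
E
```

```text
[ 0.555  -0.0754  0.2231] [[-0.0009 -1.      0.0013]
 [-1.      0.0009  0.0001]
 [-0.0001 -0.0013 -1.    ]]
[[ 0.0008 -0.9576 -0.2879  0.0797]
 [ 1.      0.0007  0.0005  0.0001]
 [-0.0003 -0.2879  0.9576 -0.1619]
 [ 0.      0.      0.      1.    ]] [[299.9495   0.     318.8733]
 [  0.     299.9495 193.9991]
 [  0.       0.       1.    ]]
```

View pics/w1.png

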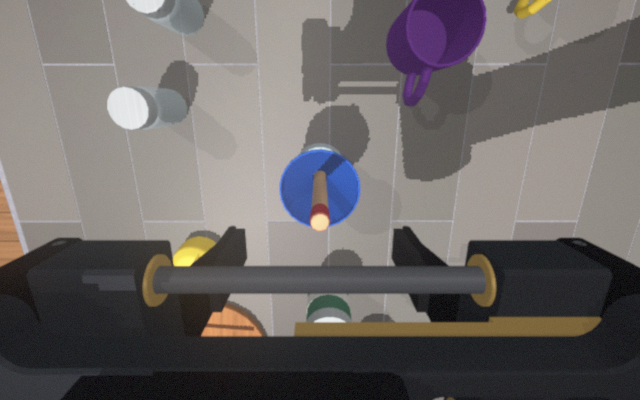

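```bash
cat >> h.py <<'E'
Kw=np.array([[299.9495,0,318.8733],[0,299.9495,193.9991],[0,0,1]])
Tw=np.array([[.0008,-.9576,-.2879,.0797],[1,.0007,.0005,.0001],[-.0003,-.2879,.9576,-.1619],[0,0,0,1]])
def wplane(tcp,Rt,p,z):
    tcp=np.array(tcp);Rt=np.array(Rt)
    o=tcp+Rt@Tw[:3,3]; d=Rt@Tw[:3,:3]@np.linalg.solve(Kw,[p[0],p[1],1]); return o+d*(z-o[2])/d[2]
E
python3 - <<'E'
from h import *
np.set_printoptions(precision=4,suppress=True)
tc=[.555,-.0754,.2231];R=[[-.0009,-1,.0013],[-1,.0009,.0001],[-.0001,-.0013,-1]]
print(wplane(tc,R,(320,222),.186),wplane(tc,R,(320,188),.102),wplane(tc,R,(320,173),.06))
E
```

```text
[ 0.554  -0.0744  0.186 ] [ 0.5538 -0.0761  0.102 ] [ 0.5537 -0.0817  0.06  ]
```

>>> play_rows(
  deltas=[
    [0,0,1.0,0,0,0,87],
    [0,0,2.0,0,0,0,87],
    [0,0,3.0,0,0,0,87],
    [0,0,3.4,0,0,0,87],
    [0,0,3.4,0,0,0,0],
    [0,0,3.4,0,0,0,0],
    [0,0,3.4,0,0,0,0],
    [0,0,3.4,0,0,0,0],
    [0,0,3.4,0,0,0,0],
    [0,0,3.4,0,0,0,0],
    [0,0,3.4,0,0,0,0],
    [0,0,3.4,0,0,0,0],
  ],
)

```text
time_s: 2.65
tcp_pos: [0.555, -0.075, 0.1376]
ee_rot: [[-0.0, -1.0, 0.0], [-1.0, 0.0, -0.0], [0.0, -0.0, -1.0]]
wrist_force: [0.6, 0.7, -0.2]
gripper_width: 0.352
```

>>> play_rows(
  deltas=[
    [0,0,0,0,0,0,0],
    [0,0,0,0,0,0,0],
    [0,0,0,0,0,0,0],
    [0,0,0,0,0,0,0],
    [0,0,0,0,0,0,0],
    [0,0,0,0,0,0,0],
  ],
)

```text
time_s: 3.25
tcp_pos: [0.555, -0.075, 0.1375]
ee_rot: [[0.0, -1.0, -0.0], [-1.0, -0.0, -0.0], [0.0, 0.0, -1.0]]
wrist_force: [0.6, 0.3, -0.4]
gripper_width: 0.151
```

>>> play_rows(
  deltas=[
    [0,0,-0.3,0,0,0,0],
    [0,0,-0.8,0,0,0,0],
    [0,0,-1.3,0,0,0,0],
    [0,0,-1.8,0,0,0,0],
    [0,0,-2.4,0,0,0,0],
    [0,0,-3.0,0,0,0,0],
    [0,0,-3.6,0,0,0,0],
    [0,0,-4.2,0,0,0,0],
    [0,0,-4.8,0,0,0,0],
    [0,0,-5.4,0,0,0,0],
    [0,0,-5.6,0,0,0,0],
    [0,0,-5.6,0,0,0,0],
  ],
)

```text
time_s: 4.45
tcp_pos: [0.5553, -0.0749, 0.279]
ee_rot: [[0.0, -1.0, 0.003], [-1.0, -0.0, 0.0], [-0.0, -0.003, -1.0]]
wrist_force: [0.3, 0.4, -0.2]
gripper_width: 0.144
```

```bash
python3 - <<'E'
from station import r
import cv2,numpy as np
np.set_printoptions(precision=4,suppress=True)
s=r.sense(); print(s["tcp_pos"],s["wrist_force"])
a=r.capture("scene")["pixels"][:,:,::-1];b=r.capture("side")["pixels"][:,:,::-1]
cv2.imwrite("pics/sc2.png",cv2.resize(a[80:260,180:330],None,fx=3,fy=3,interpolation=cv2.INTER_CUBIC));cv2.imwrite("pics/si2.png",cv2.resize(b[80:280,260:460],None,fx=3,fy=3,interpolation=cv2.INTER_CUBIC))
E
```

```text
[ 0.5553 -0.0749  0.279 ] [ 0.3186  0.3802 -0.1631]
```

View pics/sc2.png

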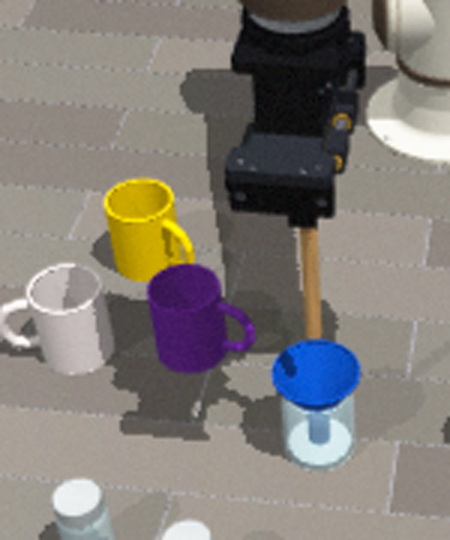

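View pics/si2.png

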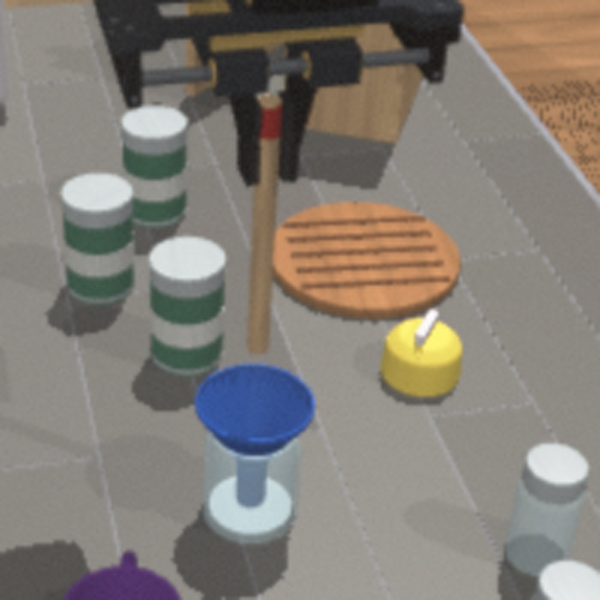

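```bash
python3 - <<'E'
from h import *
np.set_printoptions(precision=4,suppress=True)
print(tri((285,192.0),(346,196.5)), tri((285.3,204.7),(345,216)))
E
```

```text
[ 0.5564 -0.0724  0.1449] [ 0.5559 -0.0737  0.096 ]
```

>>> play_rows(
  deltas=[
    [0.6,0.3,0,0,0.2,0,0],
    [1.6,0.7,0.0,0,0.5,0,0],
    [2.8,1.2,0.0,0,0.9,0,0],
    [4.0,1.7,0.1,0,1.3,0,0],
    [5.2,2.2,0.2,0,1.7,0,0],
    [6.4,2.7,0.3,0,2.1,0,0],
    [7.6,3.2,0.4,0,2.5,0,0],
    [8.6,3.6,0.4,0,2.8,0,0],
    [9.3,3.9,0.4,0,3.0,0,0],
    [9.5,4.0,0.4,0,3.0,0,0],
    [9.5,4.0,0.4,0,3.0,0,0],
  ],
)

```text
time_s: 5.65
tcp_pos: [0.4543, -0.3132, 0.2676]
ee_rot: [[-0.001, -1.0, -0.0], [-0.966, 0.001, -0.259], [0.259, 0.0, -0.966]]
wrist_force: [-0.2, -0.7, -0.7]
gripper_width: 0.153
```

```bash
python3 - <<'E'
from station import r
import cv2,numpy as np
np.set_printoptions(precision=4,suppress=True)
s=r.sense(); print(s["tcp_pos"],s["ee_rot"])
a=r.capture("scene")["pixels"][:,:,::-1];b=r.capture("side")["pixels"][:,:,::-1]
cv2.imwrite("pics/sc3.png",cv2.resize(a[70:220,160:310],None,fx=4,fy=4,interpolation=cv2.INTER_CUBIC));cv2.imwrite("pics/si3.png",cv2.resize(b[220:400,240:420],None,fx=3,fy=3,interpolation=cv2.INTER_CUBIC))
E
```

```text
[ 0.4543 -0.3132  0.2676] [[-0.0013 -1.     -0.0004]
 [-0.9659  0.0014 -0.2588]
 [ 0.2588  0.     -0.9659]]
```

View pics/sc3.png

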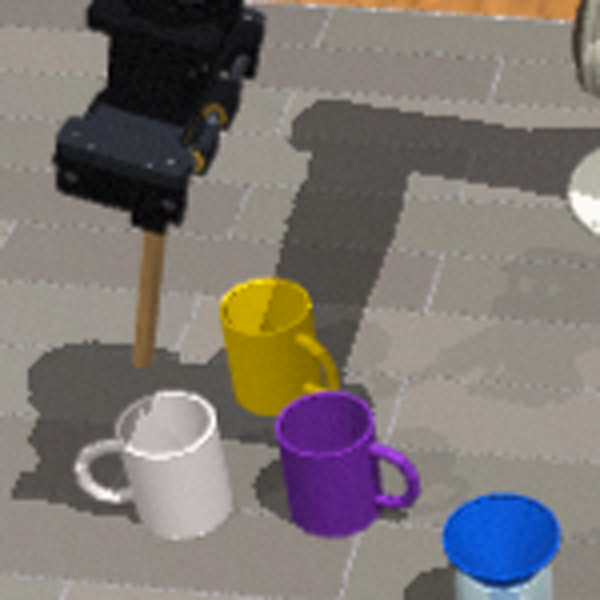

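View pics/si3.png

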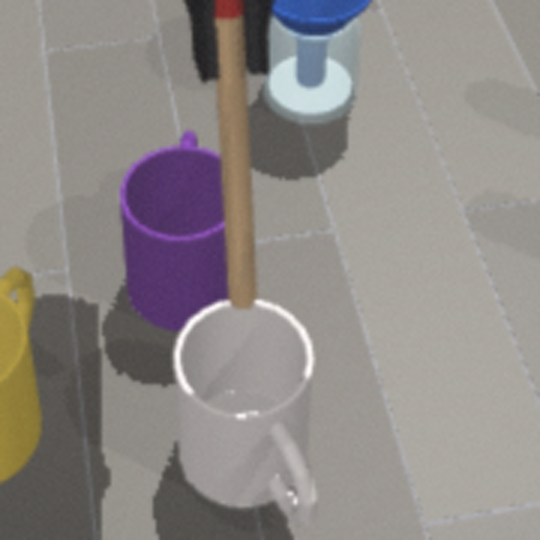

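```bash
python3 - <<'E'
from h import *
np.set_printoptions(precision=4,suppress=True)
print(tri((196,160.5),(321,321)), tri((201.8,176.5),(321.3,339.3)))
E
```

```text
[ 0.4552 -0.3452  0.1394] [ 0.4578 -0.3375  0.0818]
```

>>> play_rows(
  deltas=[
    [-0.2,-0.1,0.75,0,0,0,0],
    [-0.4,-0.1,1.5,0,0,0,0],
    [-0.6,-0.1,2.25,0,0,0,0],
    [-0.8,-0.1,3.0,0,0,0,0],
    [-1.0,-0.1,3.7,0,0,0,0],
    [-1.2,-0.1,4.4,0,0,0,0],
    [-1.3,-0.1,4.8,0,0,0,0],
    [-1.35,-0.1,5.05,0,0,0,0],
    [-1.35,-0.1,5.05,0,0,0,0],
    [-1.35,-0.1,5.05,0,0,0,0],
  ],
)

```text
time_s: 6.75
tcp_pos: [0.4582, -0.3126, 0.1376]
ee_rot: [[0.0, -1.0, 0.001], [-0.966, -0.0, -0.259], [0.259, -0.001, -0.966]]
wrist_force: [-0.1, -0.4, -0.4]
gripper_width: 0.159
```

```bash
python3 - <<'E'
from station import r
import cv2,numpy as np
np.set_printoptions(precision=4,suppress=True)
s=r.sense(); print(s["tcp_pos"],s["wrist_force"])
a=r.capture("scene")["pixels"][:,:,::-1];b=r.capture("side")["pixels"][:,:,::-1]
cv2.imwrite("pics/sc4.png",np.hstack([cv2.resize(a[100:220,160:260],(400,480),interpolation=cv2.INTER_CUBIC),cv2.resize(b[280:400,270:370],(400,480),interpolation=cv2.INTER_CUBIC)]))
E
```

```text
[ 0.4582 -0.3126  0.1376] [-0.0802 -0.3574 -0.3887]
```

View pics/sc4.png

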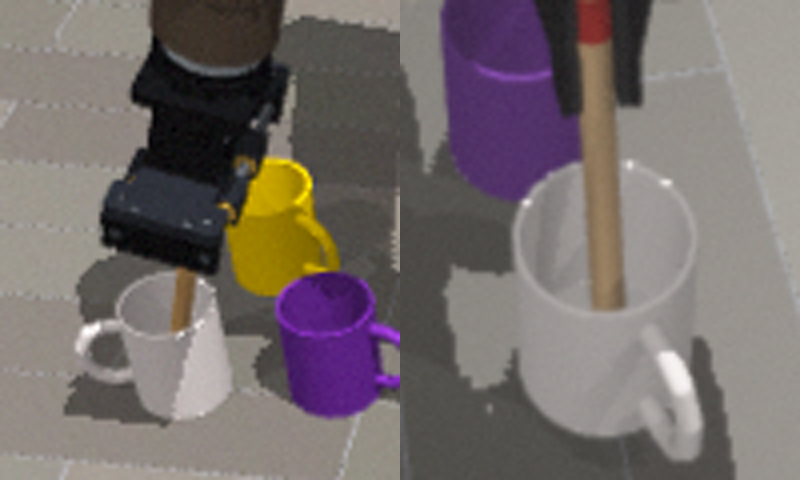

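>>> play_rows(
  deltas=[
    [0,0,0,0,0,0,50],
    [0,0,0,0,0,0,50],
    [0,0,0,0,0,0,50],
    [0,0,0,0,0,0,50],
    [0,0,0,0,0,0,50],
    [0,0,0,0,0,0,50],
    [0,0,0,0,0,0,50],
    [0,0,0,0,0,0,50],
    [0,0,0,0,0,0,50],
  ],
)

```text
time_s: 7.75
tcp_pos: [0.4575, -0.3126, 0.1369]
ee_rot: [[0.0, -1.0, -0.0], [-0.966, -0.0, -0.259], [0.259, 0.0, -0.966]]
wrist_force: [0.4, 0.1, 0.0]
gripper_width: 0.571
```

```bash
python3 - <<'E'
from station import r
import cv2,numpy as np
a=r.capture("scene")["pixels"][:,:,::-1];b=r.capture("side")["pixels"][:,:,::-1]
cv2.imwrite("pics/sc5.png",np.hstack([cv2.resize(a[100:220,160:260],(400,480),interpolation=cv2.INTER_CUBIC),cv2.resize(b[240:400,270:370],(400,640),interpolation=cv2.INTER_CUBIC)[:480]]))
E
```

```text
(no output)
```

View pics/sc5.png

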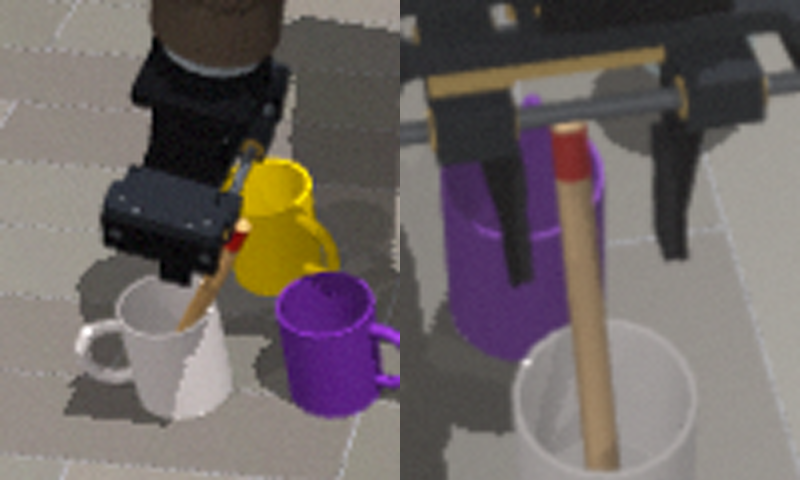

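>>> play_rows(
  deltas=[
    [0.25,0,-0.9,0,0,0,50],
    [0.6,0,-2.1,0,0,0,50],
    [1.0,0,-3.5,0,0,0,87],
    [1.3,0,-4.9,0,0,0,87],
    [1.5,0,-5.6,0,-1,0,87],
    [1.5,0,-5.6,0,-2,0,87],
    [1.5,0,-5.6,0,-3,0,87],
    [1.5,0,-5.6,0,-3,0,87],
  ],
)

```text
time_s: 8.65
tcp_pos: [0.4582, -0.3141, 0.2823]
ee_rot: [[-0.003, -1.0, 0.002], [-1.0, 0.003, 0.001], [-0.001, -0.002, -1.0]]
wrist_force: [-0.2, 0.9, 0.3]
gripper_width: 0.978
```

```bash
python3 - <<'E'
from station import r
import cv2,numpy as np
print(r.sense()["tcp_pos"],r.sense()["ee_rot"])
a=r.capture("scene")["pixels"][:,:,::-1];b=r.capture("side")["pixels"][:,:,::-1]
cv2.imwrite("pics/sc6.png",np.hstack([cv2.resize(a[100:220,160:260],(400,480),interpolation=cv2.INTER_CUBIC),cv2.resize(b[280:400,270:370],(400,480),interpolation=cv2.INTER_CUBIC)[:480]]))
E
```

```text
[ 0.45815635 -0.31406858  0.28225282] [[-3.08410653e-03 -9.99993287e-01  1.97865785e-03]
 [-9.99995044e-01  3.08535210e-03  6.26759660e-04]
 [-6.32860309e-04 -1.97671505e-03 -9.99997846e-01]]
```

View pics/sc6.png

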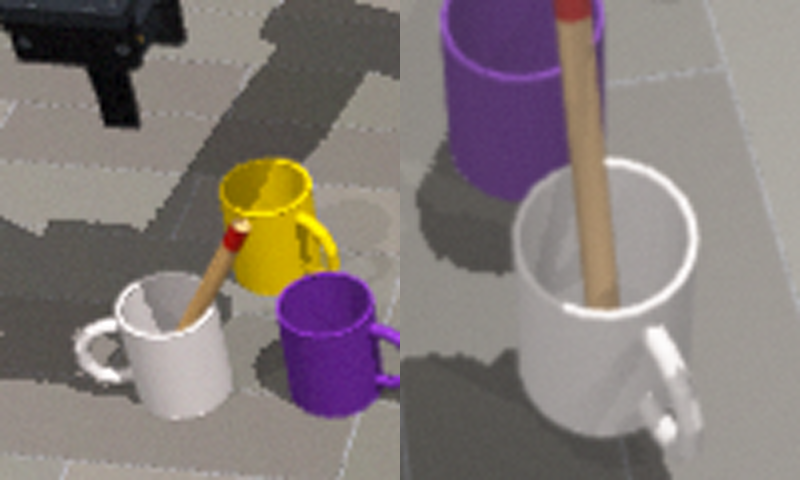

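>>> play_rows(
  deltas=[
    [-0.8,-0.15,0,0,0,0,87],
    [-2.2,-0.45,0,0,0,0,87],
    [-3.8,-0.8,0,0,0,0,87],
    [-5.4,-1.1,0,0,0,0,87],
    [-7.0,-1.45,0,0,0,0,87],
    [-8.6,-1.8,0,0,0,0,87],
    [-10.2,-2.1,0,0,0,0,87],
    [-11.8,-2.45,0,0,0,0,87],
    [-13.4,-2.8,0,0,0,0,87],
    [-15.0,-3.1,0,0,0,0,87],
    [-16.3,-3.4,0,0,0,0,87],
    [-16.9,-3.5,0,0,0,0,87],
  ],
)

```text
time_s: 9.95
tcp_pos: [0.5445, 0.1127, 0.2811]
ee_rot: [[0.004, -1.0, -0.0], [-1.0, -0.004, -0.001], [0.001, 0.0, -1.0]]
wrist_force: [-0.6, -0.8, -0.6]
gripper_width: 0.998
```

>>> play_rows(
  deltas=[
    [0,0,0,0,0,0,87],
    [0,0,0,0,0,0,87],
  ],
)

```text
time_s: 10.15
tcp_pos: [0.5443, 0.1097, 0.2815]
ee_rot: [[0.001, -1.0, -0.001], [-1.0, -0.001, -0.001], [0.001, 0.001, -1.0]]
wrist_force: [-0.6, -0.2, -0.1]
gripper_width: 0.998
```

```bash
cat > wl.py <<'E'
import sys
from station import r
import cv2
from h import *
np.set_printoptions(precision=4,suppress=True)
s=r.sense(); p=r.capture("wrist"); print(s["tcp_pos"],s["wrist_force"],s["gripper_width"])
cv2.imwrite(f"pics/{sys.argv[1]}.png",p["pixels"][:,:,::-1])
np.savez("last.npz",t=s["tcp_pos"],R=s["ee_rot"])
E
python3 wl.py w2
```

```text
[0.5443 0.1097 0.2815] [-0.6154 -0.2251 -0.053 ] 0.9975131404618442
```

View pics/w2.png

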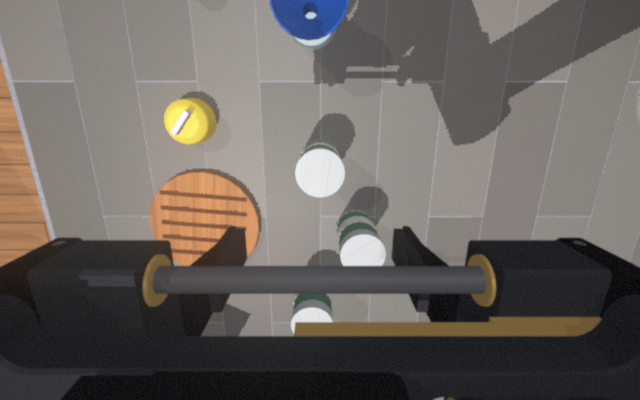

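```bash
python3 - <<'E'
from h import *
np.set_printoptions(precision=4,suppress=True)
d=np.load("last.npz")
for p in [(320,172),(362,252)]: print(wplane(d["t"],d["R"],p,.095))
E
```

```text
[0.5426 0.1073 0.095 ]
[0.4882 0.2124 0.095 ]
```

>>> play_rows(
  deltas=[
    [0.05,0,1.2,0,0,0,87],
    [0.05,0,2.8,0,0,0,87],
    [0.05,0,4.2,0,0,0,87],
    [0.05,0,5.6,0,0,0,87],
    [0.05,0,6.8,0,0,0,87],
    [0.05,0,7.8,0,0,0,87],
    [0.05,0,8.6,0,0,0,87],
    [0.05,0,9.2,0,0,0,87],
    [0.05,0,9.4,0,0,0,87],
    [0.05,0,9.4,0,0,0,40],
    [0.05,0,9.4,0,0,0,40],
    [0.05,0,9.4,0,0,0,40],
  ],
)

```text
time_s: 11.4
tcp_pos: [0.5457, 0.1088, 0.048]
ee_rot: [[-0.0, -1.0, 0.002], [-1.0, 0.0, 0.001], [-0.001, -0.002, -1.0]]
wrist_force: [-0.6, -0.1, 0.5]
gripper_width: 0.813
```

>>> play_rows(
  deltas=[
    [0,0,0,0,0,0,40],
    [0,0,0,0,0,0,40],
    [0,0,0,0,0,0,40],
    [0,0,0,0,0,0,40],
    [0,0,0,0,0,0,40],
    [0,0,0,0,0,0,40],
  ],
)

```text
time_s: 12.0
tcp_pos: [0.5439, 0.1085, 0.0473]
ee_rot: [[0.0, -1.0, -0.002], [-1.0, -0.0, -0.001], [0.001, 0.002, -1.0]]
wrist_force: [-5.2, 0.9, 5.8]
gripper_width: 0.66
```

>>> play_rows(
  deltas=[
    [0,0,0,0,0,0,20],
    [0,0,0,0,0,0,20],
    [0,0,-0.3,0,0,0,20],
    [0,0,-0.8,0,0,0,20],
    [0,0,-1.4,0,0,0,20],
    [0,0,-2.0,0,0,0,20],
    [0,0,-2.0,0,0,0,20],
    [0,0,-2.0,0,0,0,20],
    [0,0,-2.0,0,0,0,20],
    [0,0,-2.0,0,0,0,20],
  ],
)

```text
time_s: 13.0
tcp_pos: [0.5444, 0.1084, 0.0958]
ee_rot: [[-0.0, -1.0, -0.002], [-1.0, 0.0, -0.001], [0.001, 0.002, -1.0]]
wrist_force: [0.3, 0.8, -4.2]
gripper_width: 0.662
```

```bash
python3 wl.py w3;python3 - <<'E'
from station import r
import cv2
for i in range(5): r.capture("side"); print(r.sense()["wrist_force"][2].round(2), r.sense()["effort"].round(2) if hasattr(r.sense()["effort"],'round') else r.sense()["effort"])
cv2.imwrite("pics/si7.png",r.capture("side")["pixels"][:,:,::-1])
E
```

```text
[0.5444 0.1084 0.0958] [ 0.3017  0.8307 -4.1951] 0.6619685492730031
-5.31 [-1.000e-02 -3.837e+01  1.655e+01  3.960e+00 -1.000e-02 -0.000e+00]
-4.78 [-1.000e-02 -3.832e+01  1.655e+01  3.960e+00 -1.000e-02 -0.000e+00]
-5.11 [-1.000e-02 -3.829e+01  1.655e+01  3.960e+00 -1.000e-02 -0.000e+00]
-4.71 [-0.000e+00 -3.827e+01  1.656e+01  3.960e+00 -1.000e-02  0.000e+00]
-4.95 [-0.000e+00 -3.826e+01  1.657e+01  3.960e+00 -1.000e-02  0.000e+00]
```

View pics/si7.png

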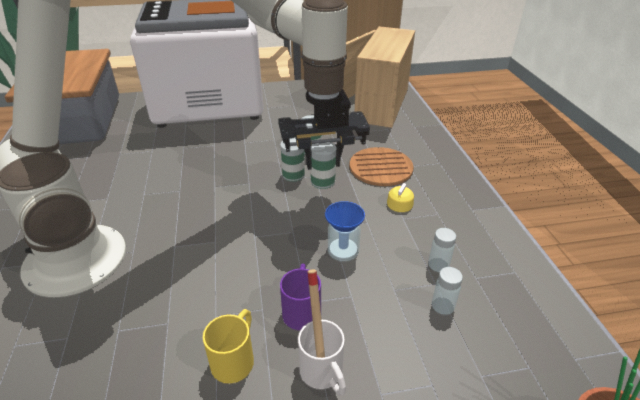

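>>> play_rows(
  deltas=[
    [0,0,0.6,0,0,0,20],
    [0,0,1.2,0,0,0,20],
    [0,0,1.7,0,0,0,20],
    [0,0,1.95,0,0,0,20],
    [0,0,1.98,0,0,0,20],
    [0,0,1.98,0,0,0,20],
    [0,0,1.98,0,0,0,87],
    [0,0,1.98,0,0,0,87],
    [0,0,1.98,0,0,0,87],
    [0,0,1.98,0,0,0,87],
    [0,0,1.98,0,0,0,87],
    [0,0,1.98,0,0,0,87],
  ],
)

```text
time_s: 14.55
tcp_pos: [0.5451, 0.1088, 0.0475]
ee_rot: [[0.0, -1.0, 0.0], [-1.0, -0.0, 0.0], [-0.0, -0.0, -1.0]]
wrist_force: [0.6, 0.2, 0.6]
gripper_width: 0.988
```

>>> play_rows(
  deltas=[
    [0,0,-0.8,0,0,0,87],
    [0,0,-2.2,0,0,0,87],
    [0,0,-3.6,0,0,0,87],
    [-0.6,0.3,-4.4,0,0,0,87],
    [-1.6,0.8,-4.8,0,0,0,87],
    [-2.8,1.5,-4.8,0,0,0,87],
    [-3.8,2.0,-4.8,0,0,0,87],
    [-4.25,2.24,-4.8,0,0,0,87],
    [-4.25,2.24,-4.8,0,0,0,87],
    [-4.25,2.24,-4.8,0,0,0,87],
  ],
)

```text
time_s: 15.55
tcp_pos: [0.489, 0.2147, 0.1672]
ee_rot: [[0.0, -1.0, -0.0], [-1.0, -0.0, -0.0], [0.0, 0.0, -1.0]]
wrist_force: [0.1, 0.8, -0.4]
gripper_width: 1.0
```

```bash
python3 wl.py w4
```

```text
[0.489  0.2147 0.1672] [ 0.0937  0.7548 -0.3641] 1.0003594541157639
```

View pics/w4.png

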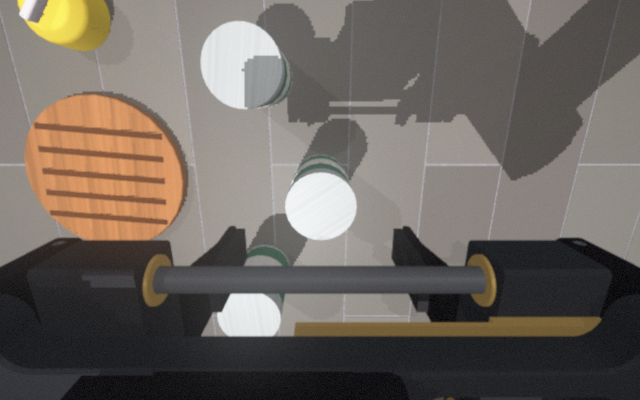

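```bash
python3 - <<'E'
from h import *
np.set_printoptions(precision=4,suppress=True)
d=np.load("last.npz")
for p in [(321,206),(240,64),(250,310)]: print(wplane(d["t"],d["R"],p,.095))
E
```

```text
[0.487  0.2157 0.095 ]
[0.5458 0.1076 0.095 ]
[0.5522 0.3171 0.095 ]
```

>>> play_rows(
  deltas=[
    [0,0,1.0,0,0,0,87],
    [0,0,2.2,0,0,0,87],
    [0,0,3.3,0,0,0,87],
    [0,0,4.2,0,0,0,87],
    [0,0,4.7,0,0,0,87],
    [0,0,4.8,0,0,0,40],
    [0,0,4.8,0,0,0,40],
    [0,0,4.8,0,0,0,40],
    [0,0,4.8,0,0,0,40],
    [0,0,4.8,0,0,0,40],
    [0,0,4.8,0,0,0,40],
    [0,0,4.8,0,0,0,40],
  ],
)

```text
time_s: 16.8
tcp_pos: [0.4892, 0.2152, 0.0482]
ee_rot: [[0.0, -1.0, 0.001], [-1.0, -0.0, 0.001], [-0.001, -0.001, -1.0]]
wrist_force: [-1.9, 0.1, 5.1]
gripper_width: 0.658
```

>>> play_rows(
  deltas=[
    [0,0,0,0,0,0,20],
    [0,0,0,0,0,0,20],
    [0,0,0,0,0,0,20],
    [0,0,0,0,0,0,20],
    [0,0,-0.3,0,0,0,20],
    [0,0,-0.8,0,0,0,20],
    [0,0,-1.4,0,0,0,20],
    [0,0,-1.6,0,0,0,20],
    [0,0,-1.6,0,0,0,20],
    [0,0,-1.6,0,0,0,20],
    [0,0,-1.6,0,0,0,20],
    [0,0,-1.6,0,0,0,20],
  ],
)

```text
time_s: 18.0
tcp_pos: [0.4887, 0.2147, 0.0867]
ee_rot: [[-0.0, -1.0, -0.001], [-1.0, 0.0, -0.001], [0.001, 0.001, -1.0]]
wrist_force: [0.2, 0.5, -1.4]
gripper_width: 0.657
```

```bash
python3 - <<'E'
from station import r
import cv2
for i in range(4): p=r.capture("scene"); print(r.sense()["wrist_force"][2].round(2))
cv2.imwrite("pics/sc7.png",p["pixels"][:,:,::-1])
E
```

```text
-1.1
-1.75
-2.16
-1.34
```

View pics/sc7.png

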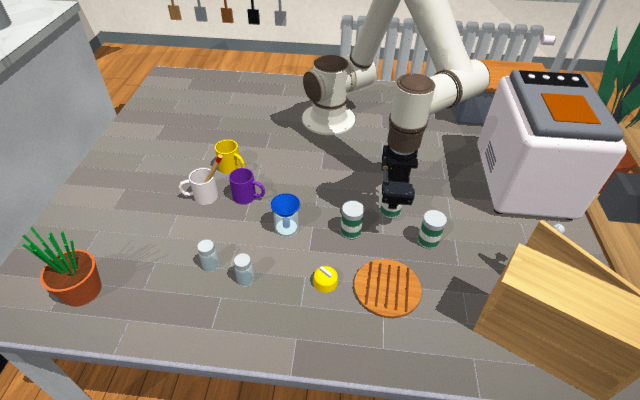

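>>> play_rows(
  deltas=[
    [0,0,0.6,0,0,0,20],
    [0,0,1.2,0,0,0,20],
    [0,0,1.55,0,0,0,20],
    [0,0,1.58,0,0,0,20],
    [0,0,1.58,0,0,0,20],
    [0,0,1.58,0,0,0,87],
    [0,0,1.58,0,0,0,87],
    [0,0,1.58,0,0,0,87],
    [0,0,1.58,0,0,0,87],
    [0,0,1.58,0,0,0,87],
    [0,0,1.58,0,0,0,87],
  ],
)

```text
time_s: 19.3
tcp_pos: [0.489, 0.215, 0.0479]
ee_rot: [[0.0, -1.0, 0.0], [-1.0, -0.0, 0.0], [-0.0, -0.0, -1.0]]
wrist_force: [1.3, 0.6, -0.5]
gripper_width: 0.987
```

>>> play_rows(
  deltas=[
    [0,0,-0.8,0,0,0,87],
    [0,0,-2.2,0,0,0,87],
    [0,0,-3.6,0,0,0,87],
    [-0.6,-0.3,-4.4,0,0,0,87],
    [-1.6,-0.9,-4.8,0,0,0,87],
    [-2.8,-1.7,-4.8,0,0,0,87],
    [-3.8,-2.3,-4.8,0,0,0,87],
    [-4.3,-2.64,-4.8,0,0,0,87],
    [-4.3,-2.64,-4.8,0,0,0,87],
    [-4.3,-2.64,-4.8,0,0,0,87],
  ],
)

```text
time_s: 20.3
tcp_pos: [0.5545, 0.3221, 0.1672]
ee_rot: [[-0.0, -1.0, -0.001], [-1.0, 0.0, -0.001], [0.001, 0.001, -1.0]]
wrist_force: [-0.6, -0.2, -0.1]
gripper_width: 1.0
```

```bash
python3 wl.py w5
```

```text
[0.5545 0.3221 0.1672] [-0.5748 -0.2499 -0.0842] 1.0003533943967038
```

View pics/w5.png

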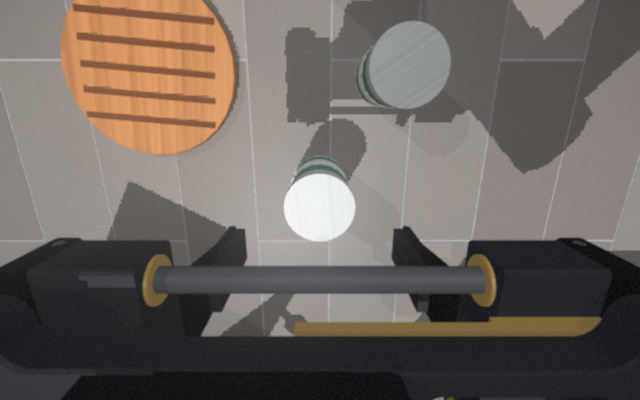

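>>> play_rows(
  deltas=[
    [-0.05,0,1.0,0,0,0,87],
    [-0.05,0,2.2,0,0,0,87],
    [-0.05,0,3.3,0,0,0,87],
    [-0.05,0,4.2,0,0,0,87],
    [-0.05,0,4.7,0,0,0,87],
    [-0.05,0,4.8,0,0,0,40],
    [-0.05,0,4.8,0,0,0,40],
    [-0.05,0,4.8,0,0,0,40],
    [-0.05,0,4.8,0,0,0,40],
    [-0.05,0,4.8,0,0,0,40],
    [-0.05,0,4.8,0,0,0,40],
    [-0.05,0,4.8,0,0,0,40],
  ],
)

```text
time_s: 21.55
tcp_pos: [0.5552, 0.324, 0.0489]
ee_rot: [[0.0, -1.0, 0.001], [-1.0, -0.0, 0.001], [-0.001, -0.001, -1.0]]
wrist_force: [-1.7, 0.7, 5.8]
gripper_width: 0.656
```

>>> play_rows(
  deltas=[
    [0,0,0,0,0,0,20],
    [0,0,0,0,0,0,20],
    [0,0,0,0,0,0,20],
    [0,0,0,0,0,0,20],
    [0,0,-0.3,0,0,0,20],
    [0,0,-0.8,0,0,0,20],
    [0,0,-1.4,0,0,0,20],
    [0,0,-1.6,0,0,0,20],
    [0,0,-1.6,0,0,0,20],
    [0,0,-1.6,0,0,0,20],
    [0,0,-1.6,0,0,0,20],
    [0,0,-1.6,0,0,0,20],
  ],
)

```text
time_s: 22.75
tcp_pos: [0.5546, 0.3234, 0.087]
ee_rot: [[-0.0, -1.0, -0.001], [-1.0, 0.0, -0.001], [0.001, 0.001, -1.0]]
wrist_force: [0.9, 0.7, -1.9]
gripper_width: 0.658
```

```bash
python3 - <<'E'
from station import r
import cv2
for i in range(4): p=r.capture("scene"); print(r.sense()["wrist_force"][2].round(2))
cv2.imwrite("pics/sc8.png",p["pixels"][:,:,::-1])
E
```

```text
-1.59
-2.74
-2.72
-1.85
```

View pics/sc8.png

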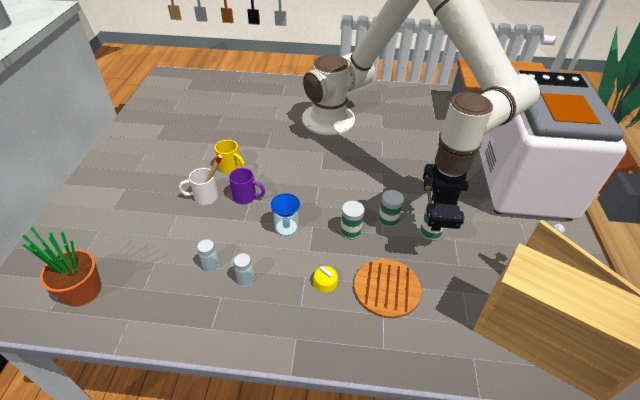

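>>> play_rows(
  deltas=[
    [0,0,0.6,0,0,0,20],
    [0,0,1.2,0,0,0,20],
    [0,0,1.55,0,0,0,20],
    [0,0,1.58,0,0,0,20],
    [0,0,1.58,0,0,0,20],
    [0,0,1.58,0,0,0,87],
    [0,0,1.58,0,0,0,87],
    [0,0,1.58,0,0,0,87],
    [0,0,1.58,0,0,0,87],
    [0,0,1.58,0,0,0,87],
    [0,0,1.58,0,0,0,87],
  ],
)

```text
time_s: 24.05
tcp_pos: [0.555, 0.3237, 0.0483]
ee_rot: [[-0.0, -1.0, 0.0], [-1.0, 0.0, 0.0], [-0.0, -0.0, -1.0]]
wrist_force: [-0.1, -0.7, -0.2]
gripper_width: 0.99
```

>>> play_rows(
  deltas=[
    [0,0,-0.8,0,0,0,87],
    [0,0,-2.2,0,0,0,87],
    [0,0,-3.6,0,0,0,87],
    [0.8,0,-4.6,0,0,0,87],
    [2.2,0.1,-4.8,0,0,0,87],
    [3.8,0.2,-4.8,0,0,0,87],
    [5.4,0.3,-4.8,0,0,0,87],
    [7.0,0.4,-4.8,0,0,0,87],
    [8.2,0.4,-4.8,0,0,0,87],
    [8.6,0.4,-4.8,0,0,0,87],
    [8.6,0.4,-4.8,0,0,0,87],
    [8.6,0.4,-4.8,0,0,0,87],
  ],
)

```text
time_s: 25.25
tcp_pos: [0.5453, 0.1094, 0.1684]
ee_rot: [[0.0, -1.0, 0.001], [-1.0, -0.0, 0.0], [-0.0, -0.001, -1.0]]
wrist_force: [0.4, -0.2, 0.2]
gripper_width: 1.001
```

```bash
python3 wl.py w6
```

```text
[0.5453 0.1094 0.1684] [ 0.4114 -0.1716  0.1693] 1.0006361707007994
```

View pics/w6.png

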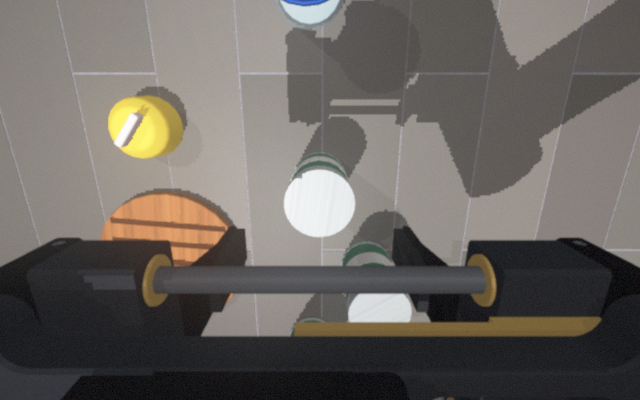

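>>> play_rows(
  deltas=[
    [0.03,0,1.0,0,0,0,87],
    [0.03,0,2.2,0,0,0,87],
    [0.03,0,3.3,0,0,0,87],
    [0.03,0,4.2,0,0,0,87],
    [0.03,0,4.7,0,0,0,87],
    [0.03,0,4.8,0,0,0,40],
    [0.03,0,4.8,0,0,0,40],
    [0.03,0,4.8,0,0,0,40],
    [0.03,0,4.8,0,0,0,40],
    [0.03,0,4.8,0,0,0,40],
    [0.03,0,4.8,0,0,0,40],
    [0.03,0,4.8,0,0,0,40],
  ],
)

```text
time_s: 26.5
tcp_pos: [0.5454, 0.1082, 0.0493]
ee_rot: [[0.0, -1.0, 0.001], [-1.0, -0.0, 0.001], [-0.001, -0.001, -1.0]]
wrist_force: [-1.7, 1.0, 6.3]
gripper_width: 0.654
```

>>> play_rows(
  deltas=[
    [0,0,0,0,0,0,20],
    [0,0,0,0,0,0,20],
    [0,0,0,0,0,0,20],
    [0,0,0,0,0,0,20],
    [0,0,-0.3,0,0,0,20],
    [0,0,-0.9,0,0,0,20],
    [0,0,-1.8,0,0,0,20],
    [0,0,-2.9,0,0,0,20],
    [0,0,-4.0,0,0,0,20],
    [0,0,-5.0,0,0,0,20],
    [0,0,-6.0,0,0,0,20],
    [0,0,-6.8,0,0,0,20],
  ],
)

```text
time_s: 27.7
tcp_pos: [0.5442, 0.1076, 0.2186]
ee_rot: [[-0.001, -1.0, -0.002], [-1.0, 0.001, 0.0], [-0.0, 0.002, -1.0]]
wrist_force: [1.1, 0.6, -5.4]
gripper_width: 0.654
```

>>> play_rows(
  deltas=[
    [0,0,-0.1,0,0,0,20],
    [0,0,-0.1,0,0,0,20],
    [0,0,-0.1,0,0,0,20],
  ],
)

```text
time_s: 28.0
tcp_pos: [0.5437, 0.1076, 0.2187]
ee_rot: [[-0.001, -1.0, -0.004], [-1.0, 0.001, -0.001], [0.001, 0.004, -1.0]]
wrist_force: [0.8, 0.6, -5.7]
gripper_width: 0.656
```

>>> play_rows(
  deltas=[
    [0.4,0,0,0,0,0,20],
    [1.2,-0.1,0,0,0,0,20],
    [2.2,-0.1,0,0,0,0,20],
    [3.3,-0.2,0,0,0,0,20],
    [4.4,-0.3,0,0,0,0,20],
    [5.4,-0.4,0,0,0,0,20],
    [6.3,-0.4,0,0,0,0,20],
    [7.0,-0.5,0,0,0,0,20],
    [7.3,-0.5,0,0,0,0,20],
    [7.35,-0.5,0,0,0,0,20],
    [7.35,-0.5,0,0,0,0,20],
    [7.35,-0.5,0,0,0,0,20],
  ],
)

```text
time_s: 29.2
tcp_pos: [0.5574, -0.0752, 0.2206]
ee_rot: [[0.001, -1.0, -0.0], [-1.0, -0.001, 0.0], [-0.0, 0.0, -1.0]]
wrist_force: [0.6, -0.0, -4.5]
gripper_width: 0.658
```

```bash
python3 wl.py w7;python3 - <<'E'
from station import r
import cv2
for c in ["scene","side"]: cv2.imwrite(f"pics/{c}9.png",r.capture(c)["pixels"][:,:,::-1])
E
```

```text
[ 0.5574 -0.0752  0.2206] [ 0.5927 -0.0028 -4.4685] 0.6581806612401033
```

View pics/scene9.png

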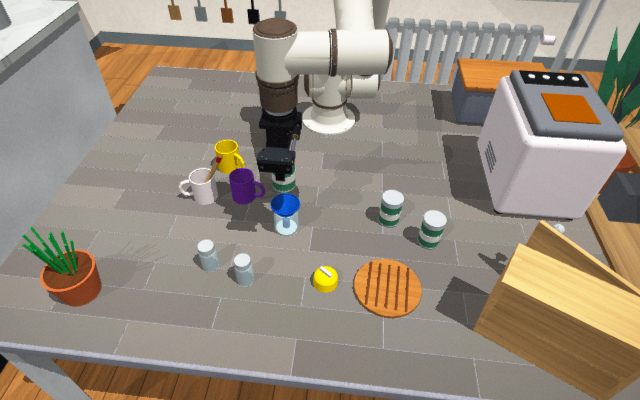

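View pics/side9.png

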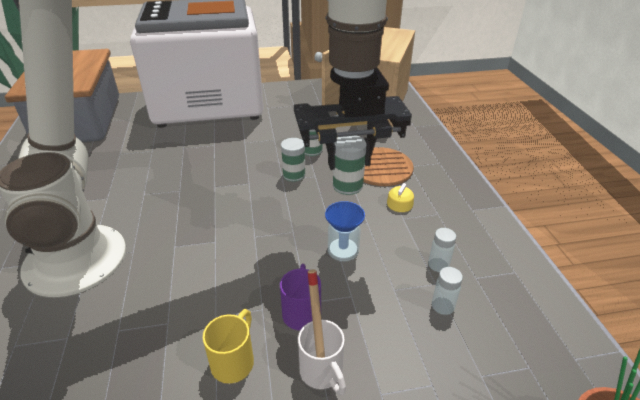

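View pics/w7.png

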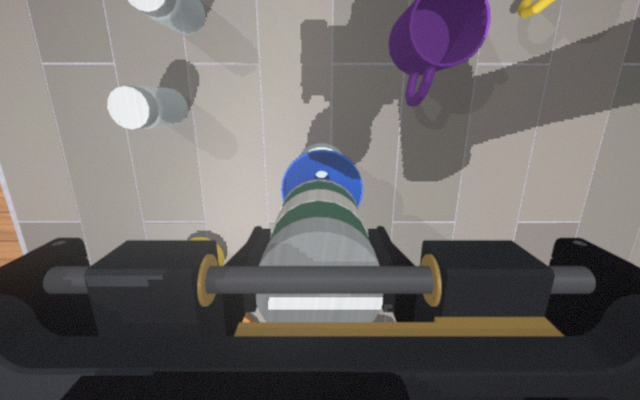

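>>> play_rows(
  deltas=[
    [0,0.04,0,0,0,0,20],
    [0,0.08,0,0,0,0,20],
    [0,0.08,0,0,0,0,20],
    [0,0.08,0,0,0,0,20],
    [0,0.08,0,0,0,0,20],
    [0,0.08,0,0,0,0,20],
    [0,0.08,0,0,0,0,20],
    [0,0.08,0,0,0,0,20],
  ],
)

```text
time_s: 30.15
tcp_pos: [0.5555, -0.0758, 0.2208]
ee_rot: [[-0.0, -1.0, -0.0], [-1.0, 0.0, 0.0], [-0.0, 0.0, -1.0]]
wrist_force: [0.3, -0.1, -4.6]
gripper_width: 0.657
```

```bash
python3 - <<'E'
from station import r
s=r.sense();print(s["tcp_pos"],s["wrist_force"],s["gripper_width"])
print(r.finish_job())
E
```

```text
[ 0.55549697 -0.07582581  0.22078358] [ 0.33198723 -0.12301773 -4.56545389] 0.6573906711722537
the job is handed in; nothing more can be done
None
```

The job is handed in at about 30 s, with every step done as asked; the system gives no verdict, so I can't confirm it passed.

- **Stick:** I pulled it out of the funnel and stood it in the white mug. It leans on the rim, and it was still there in the last pictures.
- **Hefting:** I lifted all three tins one at a time. The one nearest the funnel pulled about 4.9 N (0.5 kg). The other two pulled about 1.6 N and 2.2 N (0.16 and 0.22 kg).
- **Two lighter tins:** Both are back standing where they were on the worktop.
- **Final hold:** The heaviest tin is held upright over the funnel, with the gripper at x 0.5555, y -0.0758. I measured the funnel centre at about (0.556, -0.076). By the arm's height the tin's underside is about 7 cm above the mouth. The last reading was 4.6 N with the grip closed on the tin.

Two checks disagreed slightly. The weight readings are noisy by up to about 0.7 N, which is far less than the gap between the tins. The cameras placed the funnel centre anywhere from y -0.071 to -0.085, so I used a value from the middle. The last pictures, taken just before a final 2 mm shift of the tin, showed the mugs, shakers, timer and trivet in place.

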